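Put away the large gel-casting kit

TASK

Put away the large gel-casting kit: stand the white ceramic plate from the drying stand upright in the empty middle slot of the plate rack, and gather the other three pieces into the white caddy, lying or standing on its floor: the long comb flat in the long bay, the long dam in the plain square bay, and the bubble level, window up, in the square bay with the round black pad. Leave the short comb, the short dam and the round weight with the knob where they are.

Things in the scene. Friction and masses are not known exactly. Their poses are not given: they have to be found in the camera images.
- caddy: White open caddy, fixed, 214 (x) by 204 (y), 35 high (all mm), walls 4, floor top 4 above the bench. Origin: centre of underside. Bays (inner x by y, centre in its frame): long bay, nearer the robot, 106 x 196 at (-50, 0); plain square bay 96 x 96 at (55, 50); square bay with a round black pad (64 wide, 1 thick) on its floor, 96 x 96 at (55, -50).
- rack: Grey plate rack, fixed, base 136 (x) by 112 (y) mm. Five slots along its y, 24 apart in x, between round-topped pegs (at y=+-28, tops 53 above bench, 16 free between). Middle slot empty; the others hold fixed white plates 6 thick, tops 63 above bench. Origin: centre of underside, under the empty slot. Slot floor 8 above bench; end stops at y=+-48, 22 high.
- plate: White ceramic plate, 6 mm thick (its x), 80 mm wide (its y), 110 mm tall (z), 80 to 170 g, standing upright and loose in a 9 mm slot of a fixed grey drying stand (60 x 100 mm, 30 mm high, slot floor 8 mm above the bench). Origin: centre of its lower edge. Alike both ways round. Pull it straight up.
- long_comb: Black gel comb lying flat, 95 mm long (its y) and 32 mm wide (its x): a straight back 12 mm wide and 14 mm high along x = -16 to -4 mm, and five 12 mm wide teeth, 8 mm thick, 20 mm apart, one of them in the middle, reaching to x = +16 mm. About 40 g. Origin: centre of its underside.
- long_dam: Black casting dam, a bar 78 mm long (its y), 16 mm wide (its x), 24 mm high. About 70 g. Origin: centre of its underside.
- level: Bubble level: aluminium disc 44 mm in diameter, 20 mm high, with a low round window (25 mm, greenish on white) on top. About 60 g. Origin: centre of its underside.
- short_comb: Look-alike, to be left: black comb 58 mm long (its y), 32 mm wide, with seven narrow teeth; 14 mm high. Origin: centre of its underside.
- short_dam: Look-alike, to be left: black bar 44 mm long (its y), 16 mm wide, 24 mm high. Origin: centre of its underside.
- weight: Look-alike, to be left: aluminium disc 44 mm in diameter, 20 mm high, with a 12 mm wide knob on top (32 mm high in all), no window. Origin: centre of underside. Combs, dams and discs lie in any order between caddy and rack, centres 100 mm or more apart; a vial (26 wide, 45 high) and a stopper (24 wide, 26 high) stand among them.
Things that resemble listed ones, but are neither listed nor needed, are in the scene too. What is shaped like the long_comb but green or turquoise is not meant.

How it is judged:
By the outcome, as a careful person would: the job done as asked, in the order asked, and still so for the second after the job is handed in, with the robot touching nothing.
It also fails if it takes over 112 s, if anything falls off the work surface, if the arm or the gripper's body presses on something with over 40 N, if the wrist force passes 120 N, or if a joint passes its speed limit or range.

ROBOT

A 7-joint arm with a two-finger parallel gripper is mounted at the origin on the work surface. World frame = base frame: x ahead of the robot, y to its left, z up, the work surface at z = 0. Lengths are in mm, angles in rad, forces in N, time in s.
With the tool pointing down it reaches from about 400 to 875 mm from the base axis. Payload 4.4 kg.
Tool frame: the origin (TCP) lies midway between the tips of the shut fingers; the grasp point (between the pads) lies 19 mm behind it; z points along the fingers, y is the line along which they close (so a half turn about z gives the same grasp; the last joint's range is limited). The gripper opens to 85 mm and grips with 20 to 120 N. Pads are 22 mm wide; open, the fingers measure 114 mm over their backs; the gripper's body (76 mm by 85 mm) begins 54 mm behind the grasp point. The pads swing forward as they close: fully open they stand 13 mm farther back than shut.
Start: joints at [-1.246, 0.628, 0.038, 1.517, -0.027, 0.996, -0.02], TCP at [247.581, 601.017, 231.313] pointing down, gripper open.
Joint ranges: [-3.06, 3.06], [-0.37, 2.12], [-1.25, 1.32], [0.18, 2.47], [-1.1, 4.24], [0.23, 1.98], [-2.94, 2.94]. Speed limits (rad/s): [2.57, 2.57, 3.14, 3.14, 3.14, 3.14, 3.14].

INTERFACE

Orientations are given as [roll, pitch, yaw] about the fixed x, y, z axes, in that order (R = Rz(yaw) Ry(pitch) Rx(roll)).
In Python, from cell import telemetry, eyes, ctrl, finder gives the robot as it stands.
- The arm moves only by the tool move_arm, never from a script. Its argument "steps" is a list of rows, each a list of 7 numbers: the turn, a rotation vector about the world's x, y, z in degrees, then the shift along the world's x, y, z in m, then the finger opening in m, from 0 to 0.0854. A call has 1 to 5 rows; each row shifts and turns the commanded pose from where the row before left it; what a row does not reach is not made up. A row lasts 1/10 s, in which the tool goes at most 50 mm and 8.59 degrees, less where a joint would pass 70% of its speed; a pose out of reach is approached as far as the arm can. A call with a gripper value outside its range is refused whole. The fingers move at their own pace and stop on an object; the grip force is fixed at half the most. Time passes only in rows, so rows that do not move let the fingers close. It gives the time, the measured TCP pose, the force, the opening and the grip force at its end, in the units of the state.
- telemetry.read_state(): the state, without advancing time (a new reading comes with each control period).
- eyes.get_image(name): name is "scene" or "top" or "wrist"; returns (picture, depth): 400x640x3 uint8, blue, green, red; 400x640 float32, mm along the optical axis (not along the pixel's ray), 0 where there is no reading.
- eyes.calibration(name): a dict with "fx", "fy", "cx", "cy" (pixels), "position" and "attitude" of the camera in the world. Camera axes: x right, y down, z forward; pixel columns grow to the right and rows downward; lengths in mm; the calibration is good to about 2 mm. A picture is of the moment at which its call begins: read the wrist's pose just before it. calibration takes no time and is no camera call; for the wrist camera it gives the pose at the moment of the call.
- ctrl.finish_job(): hands the job in; it is judged then, once.
Trained networks look in the newest picture that a camera, given by its name, has taken for a name from the list of things; names that differ only in an ending like _2 or _b are one class to them, and where a whole thing is asked for, a point or a joint stands for the part that bears it (a point fixed in the world has none). Each returns a list of dicts, best first, with "confidence" (0 to 1); they miss things now and then, are a little off and sometimes report something else, mostly with a low value. They report only what shows in the picture. A call takes as long as a camera call. They do not tell look-alikes from the thing itself.
- finder.boxes_of(camera, name): "location" ([x, y, z] in mm, in the coordinates of the camera as it stood for that picture, good to about 4 mm: the middle of the surface that is visible of it).
- finder.cut_out(camera, name): "mask" (400x640 bool, what is visible of it).
- finder.pinpoint(camera, name): "location" ([x, y, z] in mm, in the coordinates of the camera as it stood for that picture, good to about 4 mm: a listed point, or the origin of a listed thing).
The state is a dict: "clock": time; "qpos": joint angles; "qd": joint speeds; "tau": joint torques, N m; "eef_pos": TCP position; "tool_rot": TCP orientation; "force": force on the tool from outside, world axes, zero at the start; "torque": the same for the moment, N m; "width": finger opening in mm; "gripper_force": force on a finger pad.
Only numpy, scipy, OpenCV 4.12 (cv2) and the standard library are available. Lean on these libraries where they do the work, as an engineer would, in place of code of your own. Each camera call takes 0.05 s, during which the arm holds its last target. There are 200 camera calls.

## Working session

There is one attempt and no reset: what is moved stays moved. The work goes in short steps, Python scripts to look and compute and a tool call to move; the robot and the scene stay as the last step left them, time stands still between calls to the robot, and variables do not carry over. Pictures are saved under pics/ and viewed, at most 14 in all, crops included, and the job is handed in when it is done.

Besides the shell and the picture viewer there is one more tool, called after "Request:" as name([rows], argument=value, ...), one row to a line, values as JSON. move_arm: Moves the arm, as the interface text tells. Its arguments: {"type":"object","properties":{"steps":{"type":"array"}},"required":["steps"]}

```bash
mkdir -p pics
cat > h.py <<'E'
import numpy as np, cv2
from cell import telemetry, eyes, ctrl, finder
from scipy.spatial.transform import Rotation as R
def cam(n):
    c=eyes.calibration(n); return c
def toW(c,p):
    a=np.array(c['attitude'],float)
    M=a if a.shape==(3,3) else (R.from_euler('xyz',a).as_matrix() if a.size==3 else R.from_quat(a).as_matrix())
    return M@np.array(p,float)+np.array(c['position'])
def cloud(c,d):
    v,u=np.mgrid[0:400,0:640]
    P=np.stack([(u-c['cx'])/c['fx']*d,(v-c['cy'])/c['fy']*d,d],-1).reshape(-1,3)
    a=np.array(c['attitude'],float)
    M=a if a.shape==(3,3) else R.from_euler('xyz',a).as_matrix()
    return (P@M.T+np.array(c['position'])).reshape(400,640,3)
E
python3 - <<'E'
from h import *
print(telemetry.read_state())
for n in ('top','scene'):
    c=cam(n); print(n,c); im,d=eyes.get_image(n); cv2.imwrite(f'pics/{n}1.png',im); np.save(n+'_d.npy',d)
    W=cloud(c,d); np.save(n+'_W.npy',W)
    for t in ('plate','long_comb','long_dam','level','caddy','rack','short_comb','short_dam','weight'):
        r=finder.pinpoint(n,t)
        print(n,t,[(round(x['confidence'],2),toW(c,x['location']).round(0).tolist()) for x in r[:5]])
E
```

```text
{'clock': 0.0, 'qpos': array([-1.24581565,  0.6293323 ,  0.03844585,  1.51838992, -0.02696371,
        0.99628198, -0.01999508]), 'qd': array([ 9.23268538e-04,  2.50235880e-03, -1.79013839e-03,  6.21195604e-04,
        9.79834208e-05, -7.13346344e-04,  6.32782258e-04]), 'tau': array([-4.24277723e-04, -5.63388956e+01,  1.22595035e+00, -1.93443453e+01,
        1.09368085e-02,  1.03181438e-02, -7.01233461e-06]), 'eef_pos': array([247.33727534, 600.42108401, 230.39111894]), 'tool_rot': array([-3.13970002e+00,  5.73752868e-05,  2.75083306e+00]), 'force': array([ 0.30144104, -0.15808206,  0.49187786]), 'torque': array([ 0.04405923,  0.01752292, -0.0430586 ]), 'gripper_force': 0.0, 'width': 85.46157783433968}
top {'fx': 459.60874159756946, 'fy': 459.60874159756946, 'cx': 329.0336654921331, 'cy': 203.24855555111304, 'position': array([ 504.02202591,    5.22248514, 1228.32191899]), 'attitude': array([-3.07261592, -0.00352231, -1.58097777])}
top plate [(0.59, [638.0, -233.0, 9.0])]
top long_comb [(0.9, [700.0, 86.0, 1.0]), (0.81, [810.0, -176.0, -1.0]), (0.72, [438.0, -327.0, -3.0]), (0.66, [8
[... 452 characters left out ...]
29812, 'cy': 198.73453410666986, 'position': array([1171.43959835,    3.8026726 ,  634.41957401]), 'attitude': array([-2.34934614,  0.0151482 ,  1.54697409])}
scene plate [(0.61, [635.0, -239.0, 9.0]), (0.31, [584.0, 74.0, -0.0])]
scene long_comb [(0.88, [806.0, -172.0, -2.0]), (0.78, [836.0, 34.0, 7.0]), (0.74, [699.0, 75.0, -1.0]), (0.72, [370.0, 21.0, 1.0]), (0.66, [300.0, 203.0, 4.0])]
scene long_dam [(0.81, [587.0, 77.0, 1.0])]
scene level [(0.54, [481.0, -76.0, -2.0])]
scene caddy []
scene rack [(0.87, [437.0, -330.0, 1.0])]
scene short_comb [(0.77, [694.0, -78.0, 1.0])]
scene short_dam [(0.69, [589.0, -74.0, -2.0])]
scene weight [(0.69, [475.0, 79.0, 3.0]), (0.5, [696.0, -80.0, 0.0])]
```

View pics/top1.png

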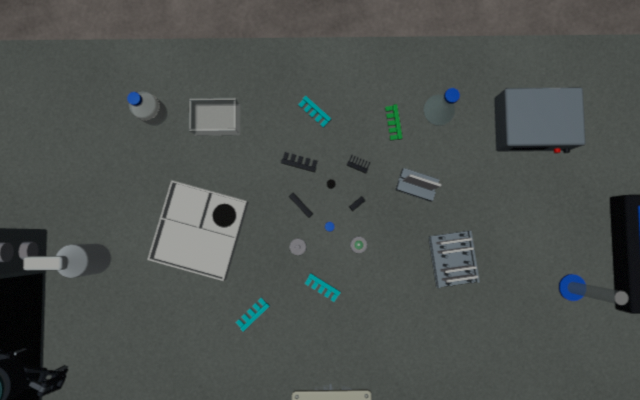

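View pics/scene1.png

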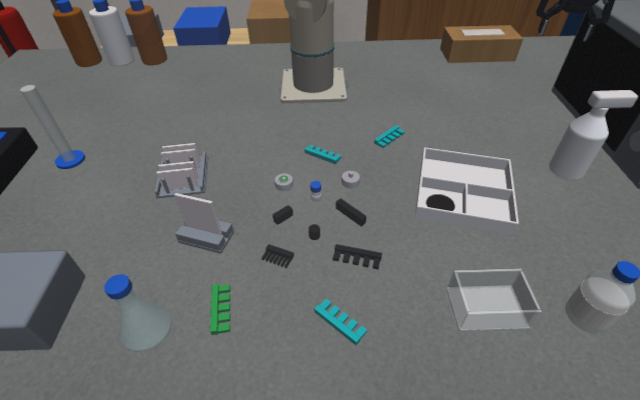

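The top view (image up = +x, left = +y) shows the caddy at about (200,230), the rack at (455,258) and the plate stand at (420,183). The long comb is at (299,162), the long dam at (301,205) and the level at (359,245). The short comb, short dam and knobbed weight are at (358,163), (357,203) and (298,247). The networks agree with this, so orientations come next.

```bash
cat >> h.py <<'E'
def rect(pts,name):
    (x,y),(w,h),a=cv2.minAreaRect(pts[:,:2].astype(np.float32))
    if w<h: w,h,a=h,w,a+90
    print(name,'c',round(x,1),round(y,1),'L',round(w),round(h),'long-axis deg',round((a+90)%180-90,1),'z',pts[:,2].min().round(),np.percentile(pts[:,2],95).round(),len(pts))
def near(W,x,y,r,z0,z1):
    P=W.reshape(-1,3); m=(np.hypot(P[:,0]-x,P[:,1]-y)<r)&(P[:,2]>z0)&(P[:,2]<z1); return P[m]
E
python3 - <<'E'
from h import *
W=np.load('top_W.npy')
P=W.reshape(-1,3)
print('table z',np.median(P[(abs(P[:,0]-550)<50)&(abs(P[:,1])<30)][:,2]))
rect(near(W,520,342,160,15,60),'caddy')
rect(near(W,437,-327,100,4,90),'rackall'); rect(near(W,437,-327,100,55,90),'rackplates')
rect(near(W,640,-240,80,15,50),'stand'); rect(near(W,640,-240,80,70,150),'plate')
for n,x,y in(('comb',700,82),('dam',585,77),('level',479,-76)): rect(near(W,x,y,58,6,50),n)
Ws=np.load('scene_W.npy')
rect(near(Ws,640,-240,80,80,150),'plate s')
rect(near(Ws,437,-327,100,50,90),'rackplates s')
for n,x,y in(('comb',700,82),('dam',585,77),('level',479,-76)): rect(near(Ws,x,y,58,6,50),n)
E
```

```text
table z 1228.3219189861816
caddy c 520.0 343.3 L 215 207 long-axis deg -16.1 z 15.0 37.0 1153
rackall c 440.6 -321.4 L 186 171 long-axis deg 63.6 z 4.0 62.0 2107
rackplates c 440.7 -327.1 L 119 82 long-axis deg 8.0 z 55.0 65.0 331
stand c 634.7 -234.8 L 101 60 long-axis deg 71.2 z 15.0 36.0 651
plate c 634.9 -234.3 L 80 7 long-axis deg 72.1 z 70.0 119.0 187
comb c 707.4 73.7 L 95 60 long-axis deg 64.9 z 6.0 16.0 273
dam c 585.6 82.0 L 93 45 long-axis deg 30.5 z 6.0 26.0 187
level c 478.8 -70.6 L 56 40 long-axis deg 84.9 z 7.0 24.0 216
plate s c 635.9 -234.4 L 81 8 long-axis deg 71.0 z 80.0 119.0 577
rackplates s c 444.8 -326.9 L 117 80 long-axis deg 7.3 z 50.0 65.0 873
comb c 701.9 77.9 L 94 35 long-axis deg 74.4 z 6.0 16.0 596
dam c 585.3 74.0 L 79 18 long-axis deg 42.9 z 6.0 26.0 356
level c 479.3 -77.2 L 45 43 long-axis deg 14.8 z 6.0 25.0 258
```

Request:
move_arm([
  [0,0,0,0.02,-0.03,0.01,0.0854],
  [0,0,0,0.02,-0.045,0.01,0.0854],
  [0,0,0,0.02,-0.045,0.01,0.0854],
  [0,0,0,0.02,-0.045,0.01,0.0854],
  [0,0,0,0.02,-0.045,0.01,0.0854],
])

```text
clock: 1.5
eef_pos: [347.8, 390.1, 281.7]
tool_rot: [3.141, 0.0, 2.751]
force: [1.2, -0.6, 0.1]
width: 85.2
gripper_force: 0.0
```

Request:
move_arm([
  [0,0,-5.4,0.018,-0.039,0.005,0.0854],
  [0,0,-5.4,0.018,-0.039,0.005,0.0854],
  [0,0,-5.4,0.018,-0.039,0.005,0.0854],
  [0,0,-5.4,0.018,-0.039,0.005,0.0854],
  [0,0,-5.4,0.018,-0.039,0.005,0.0854],
])

```text
clock: 2.0
eef_pos: [437.7, 195.3, 306.7]
tool_rot: [3.141, -0.0, 2.276]
force: [0.9, -0.6, 0.1]
width: 85.2
gripper_force: 0.0
```

Request:
move_arm([
  [0,0,-5.4,0.018,-0.039,0,0.0854],
  [0,0,-5.4,0.018,-0.039,0,0.0854],
  [0,0,-5.4,0.018,-0.039,0,0.0854],
  [0,0,-5.4,0.018,-0.039,0,0.0854],
  [0,0,-5.4,0.018,-0.039,0,0.0854],
])

```text
clock: 2.5
eef_pos: [527.8, 0.4, 306.4]
tool_rot: [3.141, -0.0, 1.805]
force: [0.3, 0.3, -0.3]
width: 85.1
gripper_force: 0.0
```

Request:
move_arm([
  [0,0,-5.4,0.018,-0.039,0,0.0854],
  [0,0,-5.4,0.018,-0.039,0,0.0854],
  [0,0,-5.4,0.018,-0.039,0,0.0854],
  [0,0,-5.4,0.018,-0.039,0,0.0854],
  [0,0,0,0,0,0,0.0854],
])

```text
clock: 3.0
eef_pos: [599.7, -161.6, 306.0]
tool_rot: [3.14, 0.006, 1.422]
force: [-0.9, -0.0, 0.1]
width: 85.7
gripper_force: 0.0
```

Run:
```python
from h import *
s=telemetry.read_state(); print(s['qpos'].round(2),s['eef_pos'].round(1),s['tool_rot'].round(3),s['clock'])
c=cam('wrist'); print(c); im,d=eyes.get_image('wrist'); cv2.imwrite('pics/w1.png',im)
W=cloud(c,d); np.save('w1.npy',W)
rect(near(W,635,-235,80,80,150),'plate')
rect(near(W,440,-327,100,50,90),'rackplates')
```

```text
[-0.09  0.56  0.5   1.52 -0.28  1.14  0.32] [ 599.7 -161.6  306. ] [3.14  0.006 1.422] 3.0
{'fx': 358.31698077755027, 'fy': 358.31698077755027, 'cx': 318.8554038903339, 'cy': 196.19900364228357, 'position': array([609.44829505, -91.5583847 , 447.6711994 ]), 'attitude': array([ 2.85807086e+00, -4.21996277e-04, -1.50057559e-01])}
plate c 634.6 -233.4 L 80 7 long-axis deg 71.0 z 80.0 118.0 979
rackplates c 455.2 -323.6 L 91 80 long-axis deg 8.3 z 50.0 63.0 1274
```

View pics/w1.png

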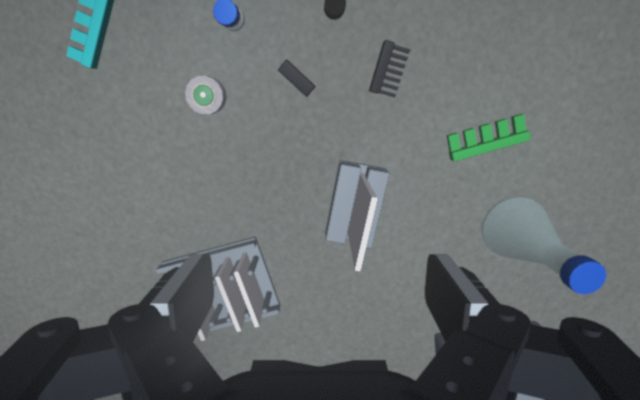

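The wrist view shows the plate top edge at about (365,225), clear of the fingers, and part of the rack at lower left. The plate is at (634.6, -233.6), angle 71°.

Request:
move_arm([
  [0,0,-3.5,0.012,-0.024,-0.01,0.0854],
  [0,0,-3.4,0.012,-0.024,-0.02,0.0854],
  [0,0,-3.4,0.011,-0.024,-0.037,0.0854],
  [0,0,0,0,0,-0.045,0.0854],
  [0,0,0,0,0,-0.045,0.0854],
])

```text
clock: 3.55
eef_pos: [634.5, -225.2, 147.9]
tool_rot: [3.141, -0.001, 1.253]
force: [1.1, 0.1, -0.9]
width: 85.8
gripper_force: 0.0
```

Request:
move_arm([
  [0,0,0,0,0,-0.04,0.0854],
  [0,0,0,0,0,-0.03,0.0854],
  [0,0,0,0,0,0,0.03],
  [0,0,0,0,0,0,0.02],
  [0,0,0,0,0,0,0.0],
])

```text
clock: 4.05
eef_pos: [635.8, -226.2, 81.6]
tool_rot: [3.138, -0.0, 1.252]
force: [-0.5, -0.7, 1.7]
width: 43.9
gripper_force: 0.0
```

Request:
move_arm([
  [0,0,0,0,0,0,0],
  [0,0,0,0,0,0,0],
  [0,0,0,0,0,0,0],
])

```text
clock: 4.35
eef_pos: [636.4, -226.7, 80.7]
tool_rot: [3.136, 0.0, 1.252]
force: [1.7, -0.6, -0.1]
width: 5.3
gripper_force: 59.9
```

Request:
move_arm([
  [0,0,0,0,0,0.02,0],
  [0,0,0,0,0,0.03,0],
  [0,0,0,0,0,0.04,0],
  [0,0,0,0,0,0.04,0],
  [0,0,5,-0.03,0,0.03,0],
])

```text
clock: 4.85
eef_pos: [607.6, -225.3, 241.2]
tool_rot: [3.136, 0.0, 1.344]
force: [0.6, 0.7, -1.3]
width: 4.9
gripper_force: 59.8
```

Request:
move_arm([
  [0,0,5,-0.036,0,0,0],
  [0,0,5,-0.036,0,0,0],
  [0,0,5,-0.036,0,0,0],
  [0,0,5,-0.036,0,0,0],
  [0,0,1,-0.012,0,0,0],
])

```text
clock: 5.35
eef_pos: [443.4, -226.0, 239.3]
tool_rot: [-3.139, -0.002, 1.704]
force: [0.5, 0.3, -1.5]
width: 5.2
gripper_force: 59.8
```

Request:
move_arm([
  [0,0,0,0,0,0,0],
  [0,0,0,0,0,0,0],
])

```text
clock: 5.55
eef_pos: [449.6, -226.1, 239.5]
tool_rot: [3.14, 0.001, 1.705]
force: [0.2, 0.7, -2.2]
width: 5.3
gripper_force: 59.9
```

Run:
```python
from h import *
s=telemetry.read_state(); print(s['qpos'].round(2),s['eef_pos'].round(1),s['tool_rot'].round(3),s['width'],s['gripper_force'])
c=cam('wrist'); print(c['position'],c['attitude']); im,d=eyes.get_image('wrist'); cv2.imwrite('pics/w2.png',im)
W=cloud(c,d); np.save('w2.npy',W)
rect(near(W,440,-327,100,55,75),'rackplates')
cr=finder.pinpoint('wrist','rack'); print([(x['confidence'],toW(c,x['location']).round(1)) for x in cr])
```

```text
[ 0.12  0.43  0.42  1.92 -0.23  0.83  0.79] [ 449.6 -226.1  239.5] [3.140e+00 1.000e-03 1.705e+00] 5.267782220423267 59.870343804359436
[ 439.50215798 -156.76606014  381.48374571] [ 2.86366140e+00 -6.23221997e-04  1.33199894e-01]
rackplates c 437.0 -323.9 L 102 75 long-axis deg 7.4 z 55.0 63.0 994
[(0.72, array([ 4.392e+02, -3.233e+02,  3.000e-01]))]
```

View pics/w2.png

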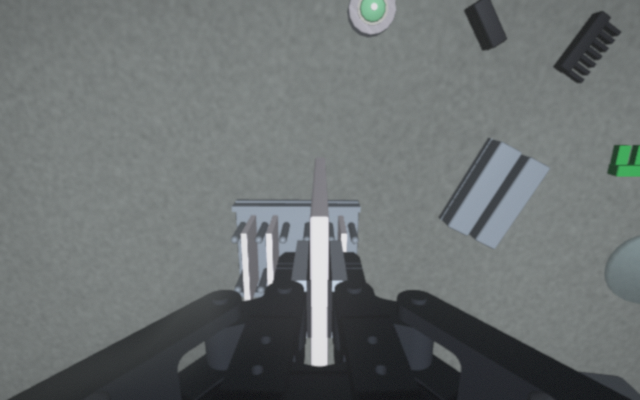

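The view shows the held plate at (319,290) and the rack behind it, with neighbouring plates at (247,260), (272,255) and (345,235). I'll fit the slot line next.

Run:
```python
from h import *
W=np.load('w2.npy')
P=near(W,440,-327,90,58,66)
best=None
for a in np.arange(2,14,.2):
    t=np.radians(a); u=P[:,0]*np.cos(t)+P[:,1]*np.sin(t)
    h,e=np.histogram(u,bins=np.arange(u.min()-1,u.max()+2,1)); s=(h.astype(float)**2).sum()
    if best is None or s>best[0]: best=(s,a,h,e)
s,a,h,e=best; print('angle',a); print([(round(x,0),n) for x,n in zip(e,h) if n>5])
t=np.radians(a); v=-P[:,0]*np.sin(t)+P[:,1]*np.cos(t); print('v',v.min(),v.max())
u=lambda x,y:x*np.cos(t)+y*np.sin(t)
print('tcp u',u(449.6,-226.1),'v',-449.6*np.sin(t)-226.1*np.cos(t))
H=near(W,449,-233,70,95,262); uu=H[:,0]*np.cos(t)+H[:,1]*np.sin(t);vv=-H[:,0]*np.sin(t)+H[:,1]*np.cos(t)
for z in range(120,262,10):
    m=(abs(H[:,2]-z)<5)
    if m.sum()>5: print(z,m.sum(),np.percentile(uu[m],[5,50,95]).round(1),vv[m].min().round(),vv[m].max().round())
# rack base front edge
B=near(W,437,-327,110,4,12); bu=u(B[:,0],B[:,1]); bv=-B[:,0]*np.sin(t)+B[:,1]*np.cos(t)
print('base',np.percentile(bu,[1,99]),np.percentile(bv,[1,99]))
```

```text
angle 7.000000000000004
[(np.float64(343.0), np.int64(54)), (np.float64(344.0), np.int64(75)), (np.float64(345.0), np.int64(67)), (np.float64(346.0), np.int64(68)), (np.float64(347.0), np.int64(68)), (np.float64(348.0), np.int64(95)), (np.float64(349.0), np.int64(35)), (np.float64(367.0), np.int64(52)), (np.float64(368.0), np.int64(53)), (np.float64(369.0), np.int64(55)), (np.float64(370.0), np.int64(50)), (np.float64(371.0), np.int64(54)), (np.float64(372.0), np.int64(63)), (np.float64(373.0), np.int64(6)), (np.float64(438.0), np.int64(8)), (np.float64(439.0), np.int64(11)), (np.float64(440.0), np.int64(17)), (np.float64(441.0), np.int64(19)), (np.float64(442.0), np.int64(18)), (np.float64(443.0), np.int64(22)), (np.float64(444.0), np.int64(14))]
v -410.499930023343 -336.6090443377868
tcp u 418.6940912340345 v -279.20714168105724
170 20 [415.4 418.  420.7] -246.0 -246.0
180 33 [415.2 417.7 420.5] -247.0 -246.0
190 39 [415.1 417.7 420.4] -247.0 -246.0
200 43 [415.2 417.7 420.4] -247.0 -246.0
210 53 [415.3 417.7 420.6] -247.0 -245.0
220 57 [415.  417.7 420.4] -247.0 -246.0
230 72 [415.1 417.7 420.3] -247.0 -245.0
240 152 [409.4 417.7 425.4] -273.0 -245.0
250 724 [403.2 417.5 432.1] -273.0 -246.0
260 631 [403.  417.7 432.6] -273.0 -245.0
base [327.04085529 461.05760871] [-411.72290918 -321.43063262]
```

Request:
move_arm([
  [0,0,-0.3,-0.004,-0.03,0,0],
  [0,0,-0.3,-0.004,-0.032,0,0],
  [0,0,0,-0.0045,-0.031,-0.03,0],
  [0,0,0,0,0,-0.04,0],
  [0,0,0,0,0,0,0],
])

```text
clock: 6.15
eef_pos: [433.5, -317.4, 164.6]
tool_rot: [-3.134, -0.006, 1.694]
force: [-0.4, 1.3, -1.2]
width: 5.1
gripper_force: 59.8
```

Request:
move_arm([
  [0,0,0,0,0,0,0],
  [0,0,0,0,0,0,0],
])

```text
clock: 6.35
eef_pos: [437.4, -319.1, 170.5]
tool_rot: [3.139, 0.001, 1.697]
force: [-0.3, -0.1, -2.1]
width: 5.3
gripper_force: 59.8
```

Run:
```python
from h import *
s=telemetry.read_state(); p=s['eef_pos'];print(p.round(1),s['tool_rot'].round(3))
c=cam('wrist'); im,d=eyes.get_image('wrist'); W=cloud(c,d)
t=np.radians(7.)
def uv(P): return P[:,0]*np.cos(t)+P[:,1]*np.sin(t), -P[:,0]*np.sin(t)+P[:,1]*np.cos(t)
P=near(W,440,-327,90,58,66); u,v=uv(P)
h,e=np.histogram(u,bins=np.arange(330,460,2)); print([(x,n) for x,n in zip(e,h) if n>5])
H=near(W,437,-325,70,100,145); u,v=uv(H); print('hand',np.percentile(u,[5,50,95]),v.max())
print('tcp uv',uv(p[None]))
```

```text
[ 437.4 -319.1  170.5] [3.139e+00 1.000e-03 1.697e+00]
[(np.int64(342), np.int64(44)), (np.int64(344), np.int64(274)), (np.int64(346), np.int64(290)), (np.int64(348), np.int64(333)), (np.int64(366), np.int64(53)), (np.int64(368), np.int64(275)), (np.int64(370), np.int64(278)), (np.int64(372), np.int64(268)), (np.int64(414), np.int64(115)), (np.int64(416), np.int64(283)), (np.int64(418), np.int64(285)), (np.int64(420), np.int64(194)), (np.int64(438), np.int64(170)), (np.int64(440), np.int64(291)), (np.int64(442), np.int64(282)), (np.int64(444), np.int64(193))]
hand [392.04459144 394.57934199 397.38279078] -336.27840446291793
tcp uv (array([395.2620906]), array([-370.01465396]))
```

Request:
move_arm([
  [0,0,0,0,0,-0.02,0],
  [0,0,0,0,0,-0.02,0],
  [0,0,0,0,0,-0.02,0],
  [0,0,0,0,0,-0.018,0],
  [0,0,0,0,0,-0.006,0],
])

```text
clock: 6.9
eef_pos: [436.3, -318.5, 85.1]
tool_rot: [3.141, -0.0, 1.696]
force: [0.5, -1.3, -1.5]
width: 5.1
gripper_force: 59.7
```

Request:
move_arm([
  [0,0,0,0,0,-0.003,0],
  [0,0,0,0,0,0,0],
  [0,0,0,0,0,0,0],
])

```text
clock: 7.2
eef_pos: [436.4, -319.5, 83.2]
tool_rot: [3.14, 0.001, 1.695]
force: [0.4, 0.2, -0.9]
width: 5.1
gripper_force: 59.7
```

Slightly above the floor. I'll lower 2 mm more, open gently, then rise.

Request:
move_arm([
  [0,0,0,0,0,-0.002,0],
  [0,0,0,0,0,0,0],
  [0,0,0,0,0,0,0.015],
  [0,0,0,0,0,0,0.03],
  [0,0,0,0,0,0,0.05],
])

```text
clock: 7.7
eef_pos: [435.7, -319.1, 80.2]
tool_rot: [3.141, 0.0, 1.695]
force: [0.3, 0.6, -0.4]
width: 43.5
gripper_force: 0.0
```

Request:
move_arm([
  [0,0,0,0,0,0.01,0.05],
  [0,0,0,0,0,0.03,0.05],
  [0,0,0,0,0,0.04,0.06],
  [0,0,0,0,0.02,0.04,0.085],
  [0,0,0,0.01,0.04,0.03,0.085],
])

```text
clock: 8.2
eef_pos: [444.6, -263.2, 232.8]
tool_rot: [3.14, 0.004, 1.688]
force: [2.1, -0.7, 0.2]
width: 84.8
gripper_force: 0.0
```

Run:
```python
from h import *
s=telemetry.read_state(); print(s['eef_pos'].round(1),s['tool_rot'].round(3))
c=cam('wrist'); im,d=eyes.get_image('wrist'); cv2.imwrite('pics/w3.png',im);W=cloud(c,d)
t=np.radians(7.)
H=near(W,435,-325,75,70,135); u=H[:,0]*np.cos(t)+H[:,1]*np.sin(t); v=-H[:,0]*np.sin(t)+H[:,1]*np.cos(t)
for z in range(75,125,10):
    m=abs(H[:,2]-z)<5; print(z,m.sum(),np.percentile(u[m],[5,50,95]) if m.sum() else'',v[m].max() if m.sum() else '')
print(H[:,2].max())
```

```text
[ 444.6 -263.2  232.8] [3.14  0.004 1.688]
75 52 [390.67614549 395.72359848 395.80502353] -336.4508781163541
85 69 [390.7656998  395.75591718 395.81647567] -336.49033318709087
95 75 [391.00226037 395.7673397  395.83262341] -336.4014372647373
105 75 [390.83089872 395.76234197 395.84376832] -336.29370172005827
115 750 [390.14644375 393.00700781 395.77517403] -336.4426448746231
119.3673172341444
```

View pics/w3.png

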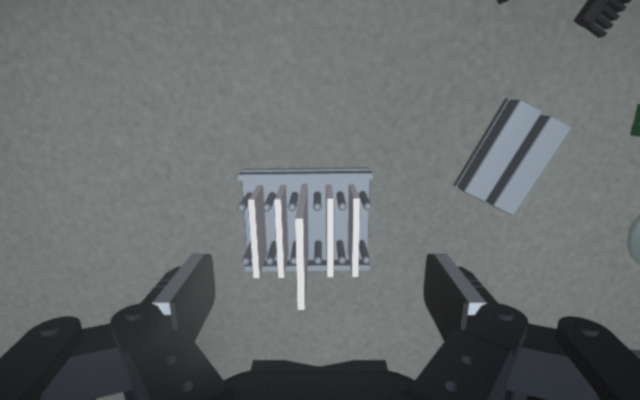

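The rack view shows the white plate standing upright in the middle slot, with its near top edge at (300,300) and its neighbours undisturbed. Next is the comb.

Request:
move_arm([
  [0,0,-2.5,0.02,0.027,0.005,0.085],
  [0,0,-2.5,0.028,0.034,0,0.085],
  [0,0,-2.5,0.028,0.034,0,0.085],
  [0,0,-2.5,0.028,0.034,0,0.085],
  [0,0,-2.5,0.028,0.034,0,0.085],
])

```text
clock: 8.75
eef_pos: [578.4, -95.2, 235.1]
tool_rot: [3.141, -0.0, 1.475]
force: [0.3, -0.8, -0.3]
width: 85.1
gripper_force: 0.0
```

Request:
move_arm([
  [0,0,-2.5,0.028,0.034,0,0.085],
  [0,0,-2.5,0.028,0.034,0,0.085],
  [0,0,-2.5,0.028,0.034,0,0.085],
  [0,0,-2.3,0.028,0.034,0,0.085],
  [0,0,0,0.01,0.01,0,0.085],
])

```text
clock: 9.25
eef_pos: [701.4, 56.2, 233.9]
tool_rot: [-3.141, -0.004, 1.312]
force: [0.3, 0.1, -0.3]
width: 85.0
gripper_force: 0.0
```

Request:
move_arm([
  [0,0,0,0,0,0,0.06],
  [0,0,0,0,0,0,0.06],
])

```text
clock: 9.45
eef_pos: [698.7, 47.8, 234.5]
tool_rot: [-3.141, 0.002, 1.305]
force: [-0.5, 0.0, 0.0]
width: 60.2
gripper_force: 0.0
```

Run:
```python
from h import *
s=telemetry.read_state(); print(s['eef_pos'].round(1),s['tool_rot'].round(3),s['width'])
c=cam('wrist'); im,d=eyes.get_image('wrist'); cv2.imwrite('pics/w4.png',im);W=cloud(c,d);np.save('w4.npy',W)
rect(near(W,702,78,58,4,30),'comb'); rect(near(W,702,78,58,11,30),'back')
rect(near(W,585,74,58,6,50),'dam')
H=near(W,695,45,120,30,180); print(H[:,2].min() if len(H) else '')
```

```text
[698.7  47.8 234.5] [-3.141e+00  2.000e-03  1.305e+00] 60.18675182730372
comb c 700.9 79.4 L 94 32 long-axis deg 74.5 z 4.0 14.0 2324
back c 691.2 82.0 L 94 12 long-axis deg 74.3 z 11.0 15.0 1114
dam c 584.2 76.0 L 78 17 long-axis deg 42.6 z 6.0 25.0 1418
```

View pics/w4.png

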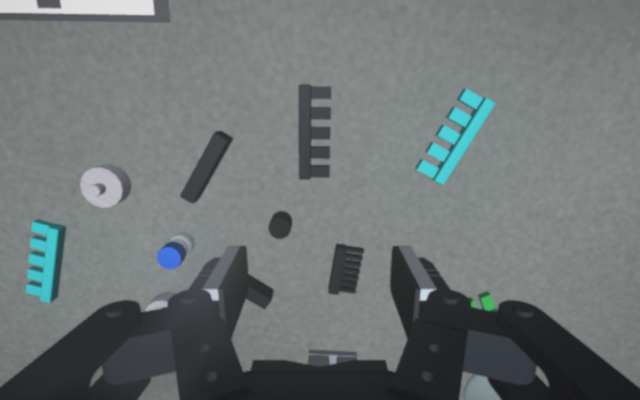

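The comb is at (315,132) with its teeth to the right, and nothing stands near the fingers' path. I'll use the depth to check how far back the finger tips sit.

Run:
```python
from h import *
W=np.load('w4.npy')
H=near(W,698.7,47.8,70,200,300)
print(len(H)); 
if len(H): print(np.percentile(H[:,2],[0,1,5,20]), H[np.argsort(H[:,2])[:5]].round(0))
W=np.load('w2.npy'); H=near(W,449.6,-226.1,70,200,300)
t=np.radians(7); u=H[:,0]*np.cos(t)+H[:,1]*np.sin(t); m=abs(u-417.7)>6; print('shut: tcp239.5',np.percentile(H[m,2],[0,1,5]))
```

```text
21326
[238.60229115 243.55387815 251.35649242 271.5410679 ] [[727.  39. 239.]
 [729.  47. 239.]
 [668.  56. 239.]
 [668.  54. 239.]
 [668.  55. 239.]]
shut: tcp239.5 [242.50929675 247.51101946 257.18307702]
```

Request:
move_arm([
  [0,0,-0.4,0.002,0.016,-0.04,0.06],
  [0,0,0,0,0.016,-0.045,0.06],
  [0,0,0,0,0,-0.045,0.06],
  [0,0,0,0,0,-0.04,0.06],
  [0,0,0,0,0,-0.02,0.06],
])

```text
clock: 10.0
eef_pos: [698.2, 79.0, 41.2]
tool_rot: [-3.136, 0.003, 1.296]
force: [-0.3, -0.2, -0.5]
width: 59.6
gripper_force: 0.0
```

Request:
move_arm([
  [0,0,0,0,0,0,0.06],
  [0,0,0,0,0,0,0.06],
])

```text
clock: 10.2
eef_pos: [701.7, 79.3, 45.7]
tool_rot: [3.141, 0.001, 1.297]
force: [1.1, 0.3, 0.5]
width: 60.2
gripper_force: 0.0
```

Request:
move_arm([
  [0,0,0,0,0,-0.02,0.06],
  [0,0,0,0,0,-0.015,0.06],
  [0,0,0,0,0,-0.007,0.06],
  [0,0,0,0,0,-0.001,0.06],
  [0,0,0,0,0,0,0.06],
])

```text
clock: 10.7
eef_pos: [701.8, 81.0, 2.1]
tool_rot: [3.141, -0.0, 1.299]
force: [0.1, -0.1, 0.2]
width: 59.9
gripper_force: 0.0
```

Request:
move_arm([
  [0,0,0,0,0,0,0.045],
  [0,0,0,0,0,0,0.03],
  [0,0,0,0,0,0,0.02],
  [0,0,0,0,0,0,0.015],
  [0,0,0,0,0,0,0.015],
])

```text
clock: 11.2
eef_pos: [701.9, 81.2, 2.7]
tool_rot: [3.141, -0.001, 1.299]
force: [-2.1, -0.1, 5.9]
width: 29.8
gripper_force: 59.0
```

Request:
move_arm([
  [0,0,0,0,0,0.01,0.015],
  [0,0,0,0,0,0.03,0.015],
  [0,0,0,0,0,0.04,0.015],
  [0,0,0,-0.02,0.02,0.045,0.015],
  [0,0,0,-0.025,0.025,0.045,0.015],
])

```text
clock: 11.7
eef_pos: [661.3, 120.3, 165.5]
tool_rot: [3.139, 0.0, 1.296]
force: [0.5, 1.0, 0.6]
width: 29.4
gripper_force: 59.4
```

Request:
move_arm([
  [0,0,0,-0.03,0.03,0.02,0.015],
  [0,0,0,-0.03,0.033,0,0.015],
  [0,0,0,-0.03,0.033,0,0.015],
  [0,0,0,-0.03,0.033,0,0.015],
  [0,0,0,-0.03,0.03,0,0.015],
])

```text
clock: 12.2
eef_pos: [509.5, 282.5, 183.9]
tool_rot: [3.141, -0.001, 1.299]
force: [-0.1, 0.9, 0.3]
width: 29.4
gripper_force: 59.4
```

Request:
move_arm([
  [0,0,0,-0.02,0.025,0,0.015],
  [0,0,0,-0.015,0.015,0,0.015],
  [0,0,0,0,0,0,0.015],
  [0,0,0,0,0,0,0.015],
])

```text
clock: 12.6
eef_pos: [476.2, 320.7, 183.7]
tool_rot: [3.14, -0.0, 1.299]
force: [0.8, -1.6, -0.8]
width: 29.4
gripper_force: 59.4
```

Run:
```python
from h import *
s=telemetry.read_state(); print(s['eef_pos'].round(1),s['tool_rot'].round(3),s['width'],s['qpos'].round(2))
c=cam('wrist'); im,d=eyes.get_image('wrist'); cv2.imwrite('pics/w5.png',im);W=cloud(c,d);np.save('w5.npy',W)
rect(near(W,520,343,165,28,45),'rim')
```

```text
[476.2 320.7 183.7] [ 3.14  -0.     1.299] 29.444251876934626 [-0.99  0.64  0.55  1.8  -0.43  0.83 -0.5 ]
rim c 520.5 343.8 L 215 205 long-axis deg -16.1 z 28.0 36.0 8955
```

View pics/w5.png

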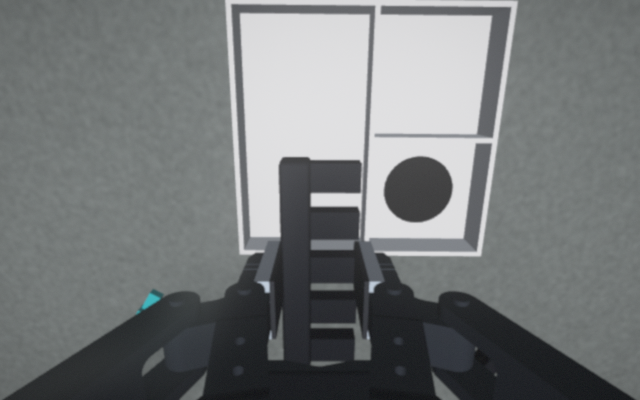

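The held comb is level and parallel to the long bay. The long bay is at (300,120), the plain bay at (435,70) and the pad at (418,188). The caddy is at (520.5, 343.8), -16°.

Request:
move_arm([
  [0,0,0,-0.002,0.018,0,0.015],
  [0,0,0,-0.002,0.018,-0.03,0.015],
  [0,0,0,0,0,-0.04,0.015],
  [0,0,0,0,0,-0.04,0.015],
  [0,0,0,0,0,-0.03,0.015],
])

```text
clock: 13.15
eef_pos: [471.9, 356.7, 40.8]
tool_rot: [-3.141, 0.001, 1.298]
force: [-0.7, 0.3, 0.9]
width: 29.6
gripper_force: 59.4
```

Request:
move_arm([
  [0,0,0,0,0,-0.02,0.015],
  [0,0,0,0,0,-0.01,0.015],
  [0,0,0,0,0,-0.005,0.015],
  [0,0,0,0,0,0,0.015],
  [0,0,0,0,0,0,0.015],
])

```text
clock: 13.65
eef_pos: [472.7, 357.2, 9.2]
tool_rot: [3.14, -0.002, 1.298]
force: [-1.0, -0.4, 0.3]
width: 29.6
gripper_force: 59.4
```

Request:
move_arm([
  [0,0,0,0,0,-0.002,0.015],
  [0,0,0,0,0,0,0.015],
  [0,0,0,0,0,0,0.03],
  [0,0,0,0,0,0,0.045],
  [0,0,0,0,0,0,0.05],
])

```text
clock: 14.15
eef_pos: [471.8, 356.8, 6.3]
tool_rot: [3.142, -0.0, 1.299]
force: [0.3, 0.1, 0.7]
width: 50.1
gripper_force: 0.0
```

Request:
move_arm([
  [0,0,0,0,0,0.01,0.05],
  [0,0,0,0,0,0.04,0.05],
  [0,0,0,0,0,0.045,0.05],
  [0,0,-3,0.005,-0.012,0.045,0.05],
  [0,0,-4,0.01,-0.026,0.03,0.05],
])

```text
clock: 14.65
eef_pos: [486.9, 321.4, 179.8]
tool_rot: [3.141, -0.005, 1.179]
force: [0.8, -0.0, 0.7]
width: 50.1
gripper_force: 0.0
```

Request:
move_arm([
  [0,0,-5,0.016,-0.04,0,0.05],
  [0,0,-5,0.016,-0.04,0,0.05],
  [0,0,-5,0.016,-0.04,0,0.05],
  [0,0,-5,0.016,-0.04,0,0.05],
  [0,0,-4.5,0.014,-0.03,0,0.05],
])

```text
clock: 15.15
eef_pos: [565.5, 125.6, 177.3]
tool_rot: [3.14, -0.0, 0.743]
force: [-0.1, -0.4, -0.5]
width: 50.2
gripper_force: 0.0
```

Request:
move_arm([
  [0,0,0,0.01,-0.015,0,0.05],
  [0,0,0,0,0,0,0.05],
  [0,0,0,0,0,0,0.05],
])

```text
clock: 15.45
eef_pos: [574.4, 114.4, 176.4]
tool_rot: [-3.14, -0.0, 0.749]
force: [-0.2, 0.6, 0.2]
width: 49.8
gripper_force: 0.0
```

Run:
```python
from h import *
s=telemetry.read_state(); print(s['eef_pos'].round(1),s['tool_rot'].round(3),s['width'],s['qpos'].round(2))
c=cam('wrist'); im,d=eyes.get_image('wrist'); W=cloud(c,d);np.save('w6.npy',W)
rect(near(W,584,76,55,10,40),'dam')
im,d=eyes.get_image('top'); cv2.imwrite('pics/top2.png',cv2.resize(im[150:300,130:280],None,fx=4,fy=4))
rect(near(cloud(cam('top'),d),472,357,49,9,28),'comb in bay')
```

```text
[574.4 114.4 176.4] [-3.14  -0.     0.749] 49.77030365808912 [-0.65  0.69  0.67  1.77 -0.55  0.87 -0.55]
dam c 583.9 76.3 L 78 16 long-axis deg 42.5 z 11.0 24.0 1750
comb in bay c 476.8 378.0 L 48 31 long-axis deg 73.4 z 9.0 20.0 149
```

View pics/top2.png

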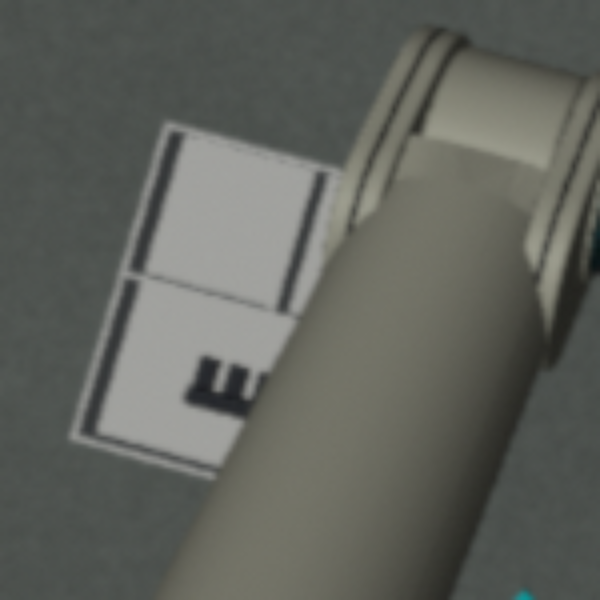

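The crop shows the comb lying flat in the long bay at about (225,385), partly hidden by the arm. Next is the dam, at (583.9, 76.3).

Request:
move_arm([
  [0,0,-0.4,0.005,-0.019,-0.02,0.05],
  [0,0,0,0.0045,-0.019,-0.03,0.05],
  [0,0,0,0,0,-0.04,0.05],
  [0,0,0,0,0,-0.04,0.05],
  [0,0,0,0,0,-0.025,0.05],
])

```text
clock: 16.05
eef_pos: [582.3, 77.9, 18.5]
tool_rot: [-3.138, 0.002, 0.744]
force: [-0.6, -1.2, 0.2]
width: 50.0
gripper_force: 0.0
```

Request:
move_arm([
  [0,0,0,0,0,-0.01,0.05],
  [0,0,0,0,0,-0.005,0.05],
  [0,0,0,0,0,0,0.05],
  [0,0,0,0,0,0,0.05],
])

```text
clock: 16.45
eef_pos: [585.3, 76.1, 7.5]
tool_rot: [3.14, -0.002, 0.742]
force: [0.7, -0.6, -0.8]
width: 49.7
gripper_force: 0.0
```

Request:
move_arm([
  [0,0,0,0,0,0,0.03],
  [0,0,0,0,0,0,0.01],
  [0,0,0,0,0,0,0],
  [0,0,0,0,0,0,0],
  [0,0,0,0,0,0,0],
])

```text
clock: 16.95
eef_pos: [585.0, 75.8, 7.2]
tool_rot: [3.141, -0.001, 0.742]
force: [-0.2, -0.6, 5.8]
width: 14.1
gripper_force: 60.0
```

Request:
move_arm([
  [0,0,0,0,0,0.01,0],
  [0,0,0,0,0,0.03,0],
  [0,0,0,0,0,0.04,0],
  [0,0,3,0,0.02,0.04,0],
  [0,0,4,0,0.03,0.03,0],
])

```text
clock: 17.45
eef_pos: [585.1, 123.4, 159.4]
tool_rot: [3.138, -0.001, 0.862]
force: [0.3, 0.6, -0.4]
width: 14.7
gripper_force: 59.1
```

Request:
move_arm([
  [0,0,5,0,0.045,0,0],
  [0,0,5,0,0.045,0,0],
  [0,0,5,0,0.045,0,0],
  [0,0,5,0,0.045,0,0],
  [0,0,4.4,0.002,0.035,0,0],
])

```text
clock: 17.95
eef_pos: [585.1, 344.5, 156.6]
tool_rot: [-3.141, -0.001, 1.296]
force: [1.2, 0.3, -0.8]
width: 14.5
gripper_force: 59.1
```

Request:
move_arm([
  [0,0,0,0,0.025,0,0],
  [0,0,0,0,0.01,0,0],
  [0,0,0,0,0,0,0],
  [0,0,0,0,0,0,0],
])

```text
clock: 18.35
eef_pos: [586.7, 373.4, 156.3]
tool_rot: [3.141, 0.002, 1.288]
force: [-0.9, -1.4, -0.7]
width: 14.3
gripper_force: 59.1
```

Request:
move_arm([
  [0,0,0,0.0005,0.003,-0.02,0],
  [0,0,0,0,0,-0.035,0],
  [0,0,0,0,0,-0.035,0],
  [0,0,0,0,0,-0.03,0],
  [0,0,0,0,0,-0.015,0],
])

```text
clock: 18.85
eef_pos: [585.9, 375.2, 18.7]
tool_rot: [-3.139, 0.004, 1.287]
force: [-0.3, 0.4, -0.6]
width: 14.7
gripper_force: 59.1
```

Request:
move_arm([
  [0,0,0,0,0,-0.006,0],
  [0,0,0,0,0,-0.003,0],
  [0,0,0,0,0,0,0],
  [0,0,0,0,0,0,0],
])

```text
clock: 19.25
eef_pos: [587.9, 379.2, 13.8]
tool_rot: [3.14, -0.002, 1.29]
force: [-1.2, 0.4, -0.5]
width: 14.5
gripper_force: 59.1
```

Request:
move_arm([
  [0,0,0,0,0,-0.0015,0],
  [0,0,0,0,0,0,0],
  [0,0,0,0,0,0,0.02],
  [0,0,0,0,0,0,0.035],
  [0,0,0,0,0,0,0.04],
])

```text
clock: 19.75
eef_pos: [586.9, 378.9, 10.8]
tool_rot: [3.141, -0.0, 1.29]
force: [0.3, -0.6, 0.0]
width: 39.7
gripper_force: 0.0
```

Request:
move_arm([
  [0,0,0,0,0,0.01,0.04],
  [0,0,0,0,0,0.04,0.04],
  [0,0,0,0,0,0.045,0.04],
  [0,0,0,-0.005,-0.02,0.045,0.06],
  [0,0,0,-0.008,-0.035,0.03,0.075],
])

```text
clock: 20.25
eef_pos: [575.0, 326.6, 184.6]
tool_rot: [3.138, -0.005, 1.294]
force: [1.5, -1.3, 0.2]
width: 67.7
gripper_force: 0.0
```

Request:
move_arm([
  [0,0,0,-0.009,-0.04,0,0.075],
  [0,0,0,-0.01,-0.042,0,0.075],
  [0,0,0,-0.01,-0.042,0,0.075],
  [0,0,0,-0.01,-0.042,0,0.075],
  [0,0,0,-0.01,-0.042,0,0.075],
])

```text
clock: 20.75
eef_pos: [524.5, 114.2, 181.6]
tool_rot: [3.14, -0.001, 1.29]
force: [1.1, -0.4, -0.7]
width: 74.4
gripper_force: 0.0
```

Request:
move_arm([
  [0,0,0,-0.01,-0.042,0,0.075],
  [0,0,0,-0.01,-0.042,0,0.075],
  [0,0,0,-0.01,-0.035,0,0.075],
  [0,0,0,-0.01,-0.02,0,0.075],
  [0,0,0,0,0,0,0.075],
])

```text
clock: 21.25
eef_pos: [483.5, -27.1, 181.8]
tool_rot: [3.141, 0.001, 1.283]
force: [0.8, -0.1, -0.1]
width: 75.2
gripper_force: 0.0
```

Run:
```python
from h import *
s=telemetry.read_state(); print(s['eef_pos'].round(1),s['tool_rot'].round(3),s['width'],s['qpos'].round(2))
c=cam('wrist'); im,d=eyes.get_image('wrist'); cv2.imwrite('pics/w7.png',im); W=cloud(c,d);np.save('w7.npy',W)
rect(near(W,479,-77,40,10,40),'level')
rect(near(W,479,-77,40,18,40),'level top')
```

```text
[483.5 -27.1 181.8] [3.141e+00 1.000e-03 1.283e+00] 75.2176182212761 [-0.37  0.52  0.53  2.03 -0.4   0.69  0.13]
level c 477.5 -75.1 L 43 43 long-axis deg -53.0 z 10.0 23.0 1773
level top c 477.3 -75.3 L 43 42 long-axis deg 62.3 z 18.0 23.0 1624
```

View pics/w7.png

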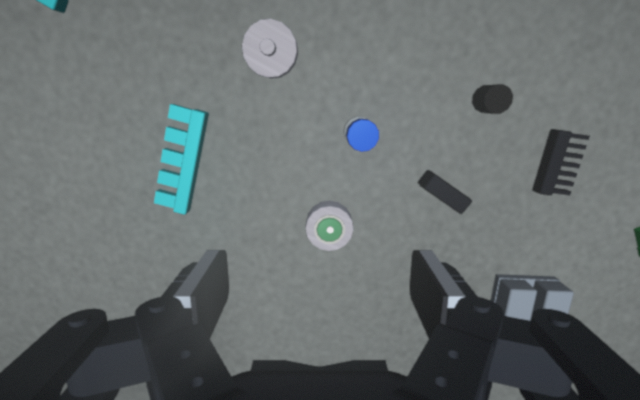

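The level, with its green window, is at (330,229) and clear of its neighbours.

Request:
move_arm([
  [0,0,0,-0.002,-0.018,-0.02,0.075],
  [0,0,0,-0.002,-0.018,-0.03,0.075],
  [0,0,0,-0.002,-0.013,-0.035,0.07],
  [0,0,0,0,0,-0.035,0.07],
  [0,0,0,0,0,-0.025,0.07],
])

```text
clock: 21.8
eef_pos: [479.2, -71.0, 34.0]
tool_rot: [-3.141, -0.001, 1.291]
force: [0.8, 0.6, 0.7]
width: 69.7
gripper_force: 0.0
```

Request:
move_arm([
  [0,0,0,0,0,-0.018,0.07],
  [0,0,0,0,0,-0.009,0.07],
  [0,0,0,0,0,-0.003,0.07],
  [0,0,0,0,0,0,0.07],
  [0,0,0,0,0,0,0.07],
])

```text
clock: 22.3
eef_pos: [479.6, -72.0, 6.5]
tool_rot: [3.14, -0.0, 1.29]
force: [-0.1, 0.3, 0.2]
width: 69.9
gripper_force: 0.0
```

Request:
move_arm([
  [0,0,0,-0.001,-0.0035,-0.001,0.07],
  [0,0,0,0,0,0,0.055],
  [0,0,0,0,0,0,0.045],
  [0,0,0,0,0,0,0.035],
  [0,0,0,0,0,0,0.03],
])

```text
clock: 22.8
eef_pos: [478.2, -76.0, 5.5]
tool_rot: [3.14, -0.0, 1.29]
force: [-0.3, -0.2, 8.9]
width: 41.6
gripper_force: 59.5
```

Request:
move_arm([
  [0,0,0,0,0,0,0.03],
  [0,0,0,0,0,0.01,0.03],
  [0,0,0,0,0,0.03,0.03],
  [0,0,0,0,0,0.045,0.03],
  [0,0,0,0,0,0.045,0.03],
])

```text
clock: 23.3
eef_pos: [476.9, -75.5, 136.2]
tool_rot: [-3.14, 0.0, 1.289]
force: [1.2, 0.5, -0.7]
width: 41.5
gripper_force: 60.9
```

Request:
move_arm([
  [0,0,0,0.005,0.022,0.02,0.03],
  [0,0,0,0.008,0.036,0,0.03],
  [0,0,0,0.01,0.042,0,0.03],
  [0,0,0,0.01,0.042,0,0.03],
  [0,0,0,0.01,0.042,0,0.03],
])

```text
clock: 23.8
eef_pos: [520.7, 110.2, 155.3]
tool_rot: [-3.142, -0.0, 1.29]
force: [1.4, -0.6, -0.6]
width: 41.4
gripper_force: 60.9
```

Request:
move_arm([
  [0,0,0,0.01,0.042,0,0.03],
  [0,0,0,0.01,0.042,0,0.03],
  [0,0,0,0.01,0.04,0,0.03],
  [0,0,0,0.006,0.03,0,0.03],
  [0,0,0,0.003,0.018,0,0.03],
])

```text
clock: 24.3
eef_pos: [559.1, 284.2, 154.7]
tool_rot: [-3.141, -0.001, 1.294]
force: [-0.6, 0.2, -0.8]
width: 41.5
gripper_force: 60.9
```

Request:
move_arm([
  [0,0,0,0,0,0,0.03],
  [0,0,0,0,0,0,0.03],
])

```text
clock: 24.5
eef_pos: [559.3, 279.4, 154.7]
tool_rot: [-3.141, 0.001, 1.29]
force: [0.4, -0.9, -0.3]
width: 41.6
gripper_force: 60.9
```

Run:
```python
from h import *
im,d=eyes.get_image('wrist'); cv2.imwrite('pics/w8.png',im)
```

```text
(no output)
```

View pics/w8.png

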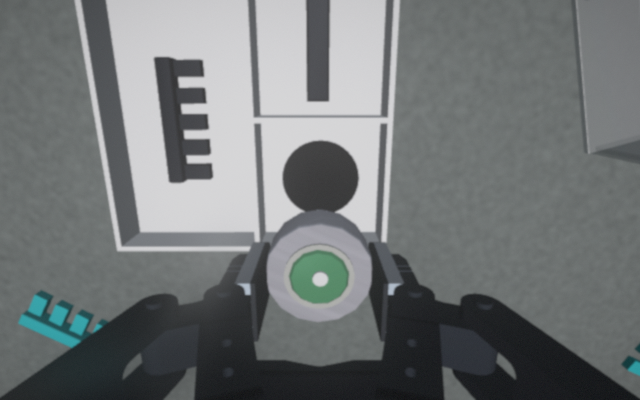

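The level is held window up at (320,275). The comb lies flat in the long bay at (185,120), the dam is in the plain bay at (318,50), and the pad is at (320,177).

Request:
move_arm([
  [0,0,0,0,0.001,-0.02,0.03],
  [0,0,0,0,0,-0.035,0.03],
  [0,0,0,0,0,-0.035,0.03],
  [0,0,0,0,0,-0.03,0.03],
  [0,0,0,0,0,-0.014,0.03],
])

```text
clock: 25.05
eef_pos: [558.2, 278.6, 18.5]
tool_rot: [-3.139, 0.004, 1.287]
force: [-0.1, 1.2, 0.1]
width: 41.5
gripper_force: 60.9
```

Request:
move_arm([
  [0,0,0,0,0,-0.006,0.03],
  [0,0,0,0,0,-0.003,0.03],
  [0,0,0,0,0,0,0.03],
  [0,0,0,0,0,0,0.03],
])

```text
clock: 25.45
eef_pos: [560.7, 281.5, 13.0]
tool_rot: [3.14, -0.001, 1.29]
force: [0.1, 1.3, 0.1]
width: 41.5
gripper_force: 60.9
```

Lower 2 mm, open modestly, rise and move off to the robot side to look.

Request:
move_arm([
  [0,0,0,0,0,-0.002,0.03],
  [0,0,0,0,0,0,0.03],
  [0,0,0,0,0,0,0.048],
  [0,0,0,0,0,0,0.055],
  [0,0,0,0,0,0,0.055],
])

```text
clock: 25.95
eef_pos: [560.0, 281.3, 9.8]
tool_rot: [3.141, -0.0, 1.29]
force: [0.4, -0.5, -0.6]
width: 54.9
gripper_force: 0.0
```

Request:
move_arm([
  [0,0,0,0,0,0.01,0.055],
  [0,0,0,0,0,0.04,0.055],
  [0,0,0,0,0,0.045,0.055],
  [0,0,0,0,0,0.045,0.055],
  [0,0,0,0,-0.02,0.03,0.055],
])

```text
clock: 26.45
eef_pos: [560.6, 264.7, 183.4]
tool_rot: [3.139, -0.005, 1.294]
force: [0.4, 0.6, 0.2]
width: 55.0
gripper_force: 0.0
```

Request:
move_arm([
  [0,0,0,0,-0.035,0.01,0.055],
  [0,0,0,0,-0.035,0.01,0.055],
  [0,0,0,0,-0.02,0,0.055],
  [0,0,0,0,0,0,0.055],
])

```text
clock: 26.85
eef_pos: [560.4, 166.9, 201.4]
tool_rot: [3.139, 0.001, 1.284]
force: [0.3, 0.1, -0.1]
width: 54.8
gripper_force: 0.0
```

Run:
```python
from h import *
im,d=eyes.get_image('wrist'); im2,_=eyes.get_image('scene')
cv2.imwrite('pics/end.png',np.vstack([im[:,100:540],cv2.resize(im2[100:290,80:520],(440,190))]))
W=cloud(cam('wrist'),d); rect(near(W,559,281,40,20,40),'level'); rect(near(W,472,357,49,9,28),'comb'); rect(near(W,587,377,43,20,32),'dam')
```

```text
level c 557.3 287.2 L 43 43 long-axis deg 17.9 z 20.0 26.0 2292
comb c 461.0 332.7 L 37 33 long-axis deg 76.6 z 9.0 18.0 1611Traceback (most recent call last):
  File "<stdin>", line 4, in <module>
  File "h.py", line 19, in rect
    print(name,'c',round(x,1),round(y,1),'L',round(w),round(h),'long-axis deg',round((a+90)%180-90,1),'z',pts[:,2].min().round(),np.percentile(pts[:,2],95).round(),len(pts))
                                                                                                          ~~~~~~~~~~~~^^
    return umr_minimum(a, axis, None, out, keepdims, initial, where)
ValueError: zero-size array to reduction operation minimum which has no identity
```

View pics/end.png

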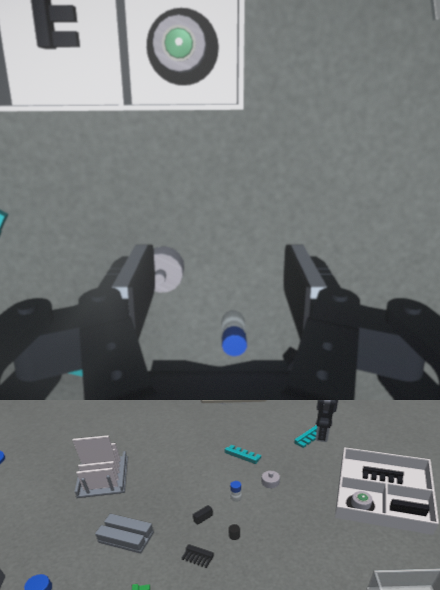

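The end picture shows the level on its pad at (180,42), window up. In the scene part, the comb at (383,472) and dam at (408,507) are in their bays, the plate stands in the rack at (92,460), and the look-alikes are untouched.

```bash
python3 -c "
from cell import ctrl; print(ctrl.finish_job())"
```

```text
the job is handed in; nothing more can be done
None
```

The job is handed in at about 27 s: the plate stands in the middle rack slot, and the long comb, long dam and level (window up, on the pad) are in their caddy bays; the short comb, short dam and knobbed weight were left where they were.

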